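# Make the tub caddy ready to carry

## Robot

A 6-joint arm with a two-finger parallel gripper is mounted at the origin on a cart in front of the work surface, level with it; the furniture and walls round the work are solid. World frame = base frame: x ahead of the robot, y to its left, z up, the work surface at z = 0. Lengths are in m, angles in degrees, forces in N, time in s.
With the tool pointing down it reaches from about 0.3 to 0.75 m from the base axis. Payload 8.5 kg.
Tool frame: the origin (TCP) lies midway between the tips of the shut fingers; the grasp point (between the pads) lies 19 mm behind it (env.grasp_offset is the distance from the TCP to the grasp point, in m); z points along the fingers, y is the line along which they close (so a half turn about z gives the same grasp; the last joint's range is limited). The gripper opens to 85 mm and grips with 20 to 120 N. Pads are 22 mm wide; open, the fingers measure 114 mm over their backs; the gripper's body (76 mm by 85 mm) begins 54 mm behind the grasp point. The pads swing forward as they close: fully open they stand 13 mm farther back than shut.
Start: joints at [61.862, 21.807, 74.336, -0, 83.858, -12.336], TCP at [0.15, 0.529, 0.231] pointing down, gripper open.
Joint ranges: [-178.18, 178.18], [-50.72, 133.34], [12.68, 142.11], [-81.47, 261.47], [9.98, 163.14], [-165.26, 165.26]. Speed limits (degrees/s): [136.94, 136.94, 180, 180, 180, 180].

## Interface

Orientations are given as a 3x3 rotation matrix whose columns are the frame's x, y, z axes.
In Python, from rig import env gives the robot as it stands.
- The arm moves only by the tool servo_tool, never from a script. Its argument "deltas" is text: rows parted by semicolons, each of 7 numbers parted by spaces: the opening, from 0 (shut) to 1 (fully open), then the shift along the tool's x, y, z in mm, then the turn, a rotation vector about the tool's x, y, z in rad. A call has 1 to 8 rows; each row shifts and turns the commanded pose from where the row before left it, along the tool's axes as they then stand; what a row does not reach is not made up. A row lasts 1/12 s, in which the tool goes at most 41.7 mm and 7.16 degrees, less where a joint would pass 70% of its speed; a pose out of reach is approached as far as the arm can. A call is refused whole if a number of a shift passes 41.7 or a number of a turn 0.125, either way. A call with a gripper value outside its range is refused whole. The fingers move at their own pace and stop on an object; "newtons" is the grip in N (left out, the last holds). Time passes only in rows, so rows that do not move let the fingers close. It gives the time, the measured TCP pose, the force, the opening and the grip force at its end, in the units of the state.
- env.observe(): the state, without advancing time (a new reading comes with each control period).
- env.get_image(name): name is "scene" or "top" or "wrist"; returns a dict with "img" (400x640x3 uint8, red, green, blue), "depth" (400x640 float32, m along the optical axis (not along the pixel's ray), 0 where there is no reading), "camera_matrix" (3x3 intrinsics, pixels), "D" ([k1, k2, p1, p2, k3] as OpenCV has them; the pictures are not rectified), "world_to_cam" (4x4, takes a point from world to camera coordinates). Camera axes: x right, y down, z forward; pixel columns grow to the right and rows downward; lengths in m; the calibration is good to about 2 mm. A picture is of the moment at which its call begins.
- env.close_job(): hands the job in; it is judged then, once.
Trained networks look in a picture, given as the dict that the camera call returned (one of the last four; its "shot" number tells which), for a name from the list of things; names that differ only in an ending like _2 or _b are one class to them, and where a whole thing is asked for, a point or a joint stands for the part that bears it (a point fixed in the world has none). Each returns a list of dicts, best first, with "conf" (0 to 1); they miss things now and then, are a little off and sometimes report something else, mostly with a low value. They report only what shows in the picture. A call takes as long as a camera call.
- env.spot_in(name, picture): "bbox" ([centre column, centre row, width, height] in pixels, round what is visible of it).
- env.spot_point(name, picture): "uv" ([column, row] in pixels: a listed point, or the origin of a listed thing).
The state is a dict: "time_s": time; "q": joint angles; "qvel": joint speeds; "joint_efforts": joint torques, N m; "position": TCP position; "tool_rot": TCP orientation; "ft_force": force on the tool from outside, world axes, zero at the start; "wrist_torque": the same for the moment, N m; "grip_width": finger opening in m; "gripper_force": force on a finger pad.
Only numpy, scipy, OpenCV 4.12 (cv2) and the standard library are available. Lean on these libraries where they do the work, as an engineer would, in place of code of your own. Each camera call takes 0.05 s, during which the arm holds its last target. There are 200 camera calls.

## Task

Make the tub caddy ready to carry: nest the loose tub upright inside the larger tub that stands in the caddy and let go of it, then press the carrying bar down across the top until it snaps fully home under the sprung jaws of both fork clips. The larger tub must stay seated in the caddy, and the other things on the worktop are to be left where they are.

Things in the scene. Friction and masses are not known exactly. Their poses are not given: they have to be found in the camera images.
- caddy: fixed caddy: wooden base 220 x 130 x 10 mm with a locating ring (inner diameter 116, top at z = 18 mm) for the larger tub, and two uprights at x = -95 and +95 mm, each topped by a grey fork clip, 16 mm wide along x. Origin: centre of its underside, on the worktop; x runs from upright to upright
- seat_mid (a point): point midway between the clips, on the bar axis when fully seated (172 mm above the worktop); axes as the caddy's. Each clip has a fixed tine on the -y side and a sprung jaw on the +y side; the mouth is about 35 mm wide at the top (z = 207 mm) and narrows to 12 mm between tine and jaw nose (z = 182 mm). Either way round fits
- jaw_a (a joint): sprung jaw of the clip at the caddy's x = -95 mm: 0 = closed, grows as it is pushed outward (about 0.12 lets the rod pass); springs back by itself. Pressing the bar past both jaws takes about 10 to 20 N in all
- jaw_b (a joint): the same for the clip at x = +95 mm
- bar: loose carrying bar lying on the worktop, 250 mm long, about 120 g: steel rod of 16 mm diameter, wooden grip sleeve (24 mm diameter, 90 mm long) round its middle, a square block 28 x 28 x 14 mm at either end (inner faces 222 mm apart, they go outside the clips). Origin: under its centre on the worktop; x along the bar; axis 14 mm above the origin
- bar_mid (a point): centre of the bar, on its axis; axes as the bar's
- large_tub: the larger plastic tub, rim diameter 138, foot diameter 110, height 125 mm, open at the top, standing loose in the caddy's ring between the uprights. Origin: centre of its foot; z up
- small_tub: the loose tub, rim diameter 130, foot diameter 104, height 128 mm, wall about 3 mm, open at the top, standing upright on the worktop. Origin: centre of its foot; z up. Pinch its rim from above, one finger inside. Nested, its foot is about 10 to 20 mm above the larger tub's foot and its rim stands a little above the larger one's
- spice_jar: bystander: spice jar, 44 mm diameter, 105 mm tall, close to the loose tub; origin under its centre
- sachet: bystander: flat sachet 48 x 68 x 10 mm close to the loose tub; origin under its centre
- salt: bystander: salt shaker, 44 mm diameter, 90 mm tall; origin under its centre
- spoon: bystander: teaspoon, 130 x 27 x 11 mm, along its x; origin under its centre
- pen: bystander: marker pen, 17 x 135 x 16 mm, along its y; origin under its centre
- tablets: bystander: tablet bottle, 48 mm diameter, 80 mm tall; origin under its centre

How it is judged:
By the outcome, as a careful person would: the job done as asked, in the order asked, and still so for the second after the job is handed in, with the robot touching nothing.
It also fails if it takes over 61 s, if anything falls off the work surface, if the arm or the gripper's body presses on something with over 40 N, if the wrist force passes 120 N, or if a joint passes its speed limit or range.

## Working session

There is one attempt and no reset: what is moved stays moved. The work goes in short steps, Python scripts to look and compute and a tool call to move; the robot and the scene stay as the last step left them, time stands still between calls to the robot, and variables do not carry over. Pictures are saved under pics/ and viewed, at most 10 in all, crops included, and the job is handed in when it is done.

Besides the shell and the picture viewer there is one more tool, called after "Request:" as name(argument=value, ...), one argument or row to a line, values as JSON. servo_tool: Moves the arm, as the interface text tells. Its arguments: {"type":"object","properties":{"deltas":{"type":"string"},"newtons":{"type":"number"}},"required":["deltas"]}

```bash
mkdir -p pics; ls; cat > h.py <<'E'
from rig import env
import numpy as np, cv2
def px2w(p,uv,z=None):
    K=np.array(p["camera_matrix"]);D=np.array(p["D"]);T=np.array(p["world_to_cam"]);R=T[:3,:3];t=T[:3,3]
    n=cv2.undistortPoints(np.array([[uv]],float),K,D)[0,0]
    d=R.T@np.array([n[0],n[1],1.]);c=-R.T@t
    if z is None:
        s=p["depth"][int(round(uv[1])),int(round(uv[0]))]
    else: s=(z-c[2])/d[2]
    return c+s*d
def cloud(p):
    K=np.array(p["camera_matrix"]);D=np.array(p["D"]);T=np.array(p["world_to_cam"]);R=T[:3,:3];t=T[:3,3]
    h,w=p["depth"].shape;u,v=np.meshgrid(np.arange(w),np.arange(h))
    n=cv2.undistortPoints(np.stack([u,v],-1).reshape(-1,1,2).astype(float),K,D)[:,0]
    d=p["depth"].reshape(-1,1);P=np.c_[n,np.ones(len(n))]*d
    W=(P-t)@R
    W[d[:,0]==0]=np.nan
    return W.reshape(h,w,3)
def save(p,name): cv2.imwrite("pics/"+name+".png",p["img"][:,:,::-1])
E
python3 - <<'E'
from h import *
np.set_printoptions(precision=3,suppress=True)
for c in ["top","scene"]:
    p=env.get_image(c);save(p,c+"0")
    T=np.array(p["world_to_cam"]);print(c,-T[:3,:3].T@T[:3,3])
    for n,z in [("caddy",0),("large_tub",.01),("small_tub",0),("bar",0),("bar_mid",.014),("seat_mid",.172),("spice_jar",0),("sachet",0),("salt",0),("spoon",0),("pen",0),("tablets",0)]:
        r=env.spot_point(n,p)
        for q in r[:2]: print(n,round(q["conf"],2),np.round(q["uv"]),px2w(p,q["uv"],z))
print(env.observe())
E
```

```text
pics
top [0.434 0.012 1.203]
large_tub 0.83 [240. 214.] [0.543 0.211 0.01 ]
small_tub 0.76 [395. 215.] [ 0.542 -0.192  0.   ]
bar 0.94 [318. 216.] [0.54  0.009 0.   ]
bar_mid 0.88 [318. 215.] [0.541 0.008 0.014]
bar_mid 0.24 [415. 254.] [ 0.443 -0.24   0.014]
spice_jar 0.93 [393. 178.] [ 0.641 -0.189  0.   ]
sachet 0.79 [416. 253.] [ 0.444 -0.245  0.   ]
sachet 0.59 [266. 290.] [0.35  0.142 0.   ]
salt 0.59 [311. 147.] [0.724 0.026 0.   ]
spoon 0.51 [263. 290.] [0.349 0.149 0.   ]
pen 0.55 [390. 293.] [ 0.342 -0.176  0.   ]
pen 0.22 [412. 257.] [ 0.434 -0.235  0.   ]
tablets 0.84 [404. 143.] [ 0.734 -0.221  0.   ]
scene [0.089 0.7   0.888]
caddy 0.7 [279. 285.] [0.535 0.202 0.   ]
large_tub 0.86 [279. 281.] [0.54  0.196 0.01 ]
small_tub 0.67 [352. 201.] [ 0.543 -0.201  0.   ]
bar 0.74 [319. 244.] [0.528 0.018 0.   ]
bar 0.68 [269. 221.] [0.71  0.025 0.   ]
bar_mid 0.76 [318. 238.] [0.537 0.012 0.014]
spice_jar 0.6 [326. 191.] [ 0.642 -0.198  0.   ]
sachet 0.44 [386. 202.] [ 0.449 -0.262 -0.   ]
salt 0.84 [269. 220.] [0.713 0.021 0.   ]
salt 0.48 [325. 198.] [ 0.625 -0.165  0.   ]
spoon 0.5 [351. 303.] [0.348 0.143 0.   ]
spoon 0.38 [325. 192.] [ 0.645 -0.192  0.   ]
pen 0.53 [407. 226.] [ 0.342 -0.196 -0.   ]
tablets 0.57 [306. 178.] [ 0.737 -0.218 -0.   ]
{'time_s': 1.3, 'q': array([ 61.86 ,  21.808,  74.335,   0.001,  83.858, -12.336]), 'qvel': array([-0.014, -0.146, -0.02 , -0.025, -0.002, -0.063]), 'joint_efforts': array([ -0.001, -44.834, -23.146,  -0.   ,   0.001,  -0.   ]), 'position': array([0.15 , 0.529, 0.231]), 'tool_rot': array([[-0.962,  0.272, -0.   ],
       [ 0.272,  0.962, -0.   ],
       [ 0.   , -0.   , -1.   ]]), 'ft_force': array([-0.288,  0.207,  0.253]), 'wrist_torque': array([ 0.051, -0.012,  0.041]), 'gripper_force': 0.0, 'grip_width': 0.08560411364990966}
```

View pics/top0.png

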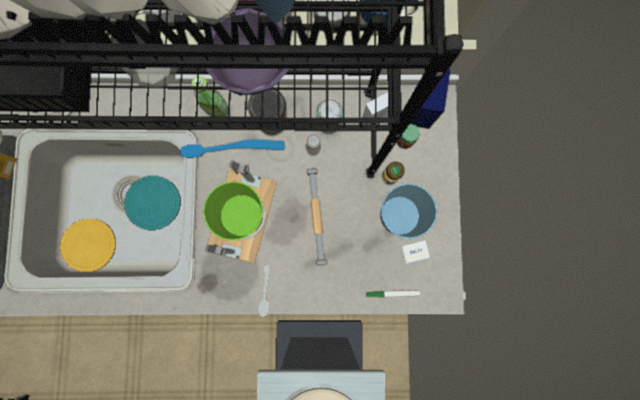

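View pics/scene0.png

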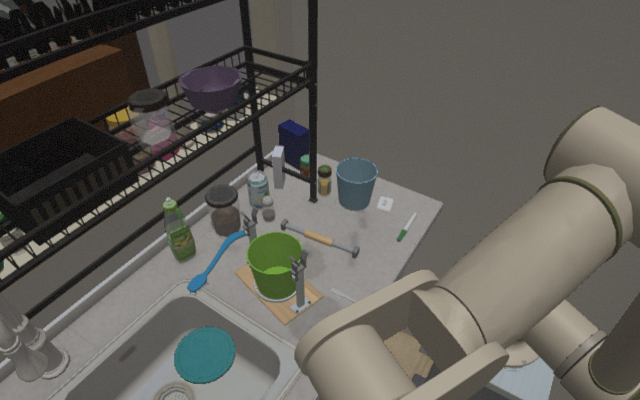

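```bash
python3 - <<'E'
from h import *
np.set_printoptions(precision=4,suppress=True)
p=env.get_image("top");W=cloud(p);np.savez("top.npz",W=W,img=p["img"])
def sel(x0,x1,y0,y1,z0,z1):
    m=(W[...,0]>x0)&(W[...,0]<x1)&(W[...,1]>y0)&(W[...,1]<y1)&(W[...,2]>z0)&(W[...,2]<z1);return W[m]
def circ(P):
    A=np.c_[2*P[:,:2],np.ones(len(P))];s=np.linalg.lstsq(A,(P[:,:2]**2).sum(1),rcond=None)[0];return s[:2],np.sqrt(s[2]+s[0]**2+s[1]**2),len(P),np.sqrt(((np.hypot(*(P[:,:2]-s[:2]).T)-np.sqrt(s[2]+s[0]**2+s[1]**2))**2).mean())
print("small",circ(sel(.44,.62,-.29,-.11,.12,.135)))
print("large",circ(sel(.45,.64,.12,.29,.125,.142)))
P=sel(.4,.7,.05,.35,.145,.3);print("clips",len(P),P.min(0),P.max(0))
for s in (P[P[:,0]<.54],P[P[:,0]>.54]):
    if len(s): print(s.mean(0),s.min(0),s.max(0),len(s))
for s in (P[P[:,1]<.2],P[P[:,1]>.2]):
    if len(s): print(s.mean(0),s.min(0),s.max(0),len(s))
B=sel(.38,.70,-.08,.09,.006,.04);B=B[:,:];print("bar",len(B),B.mean(0),B.min(0),B.max(0));c,_,v=np.linalg.svd(B[:,:2]-B[:,:2].mean(0),full_matrices=False);print(v)
for n,(x,y) in dict(jar=(.641,-.189),salt=(.72,.024),tab=(.735,-.22)).items():
    Q=sel(x-.06,x+.06,y-.05,y+.05,.07,.115);print(n,np.median(Q,0),Q.min(0),Q.max(0))
E
```

```text
small (array([ 0.5409, -0.2035]), np.float64(0.062673441867704), 340, np.float64(0.0012617781747964176))
large (array([0.5415, 0.2058]), np.float64(0.06807387959990943), 420, np.float64(0.004178419792267659))
clips 341 [0.438  0.1603 0.1451] [0.6455 0.2508 0.2119]
[0.4496 0.2329 0.1878] [0.438  0.209  0.1572] [0.4604 0.2508 0.2115] 156
[0.6321 0.1861 0.1848] [0.6205 0.1603 0.1451] [0.6455 0.2083 0.2119] 185
[0.632  0.1839 0.1841] [0.6205 0.1603 0.1451] [0.6455 0.1998 0.2083] 164
[0.4714 0.2293 0.1881] [0.438  0.2    0.1519] [0.6445 0.2508 0.2119] 177
bar 835 [0.5428 0.0116 0.0218] [ 0.4031 -0.0784  0.006 ] [0.7    0.0863 0.0392]
[[-0.9953 -0.0973]
 [ 0.0973 -0.9953]]
jar [ 0.6317 -0.1821  0.1042] [ 0.5824 -0.2387  0.0701] [ 0.6652 -0.1572  0.1149]
salt [0.7184 0.0162 0.0864] [ 0.7021 -0.0252  0.0703] [0.7799 0.0362 0.1146]
tab [ 0.7462 -0.2294  0.0819] [ 0.7199 -0.2696  0.0704] [ 0.7842 -0.201   0.1148]
```

Top view: the green tub in the caddy is at (234,210) with clips at (245,172) and (225,250). The bar runs from (312,172) to (321,262). The blue tub is at (408,210), the jar at (394,173) and the sachet at (416,253). A rack post stands near (372,173). Next I'll refine the caddy, bar and rack geometry.

```bash
cat > fit.py <<'E'
from h import *
np.set_printoptions(precision=4,suppress=True)
W=np.load("top.npz")["W"]
def sel(x0,x1,y0,y1,z0,z1):
    m=(W[...,0]>x0)&(W[...,0]<x1)&(W[...,1]>y0)&(W[...,1]<y1)&(W[...,2]>z0)&(W[...,2]<z1);return W[m]
c=cv2.minAreaRect(sel(.40,.70,.09,.32,.006,.0145)[:,:2].astype(np.float32)*1000);print("base",c)
B=sel(.40,.67,-.045,.06,.008,.035);B=B[np.abs(B[:,1]-(.0105+.1*(B[:,0]-.54)))<.02]
print("bar",len(B),B.min(0),B.max(0),cv2.minAreaRect(B[:,:2].astype(np.float32)*1000),cv2.fitLine(B[:,:2].astype(np.float32),cv2.DIST_HUBER,0,.01,.01).T)
a=np.radians(-14.4);R=np.array([[np.cos(a),np.sin(a)],[-np.sin(a),np.cos(a)]])
P=sel(.4,.7,.1,.32,.165,.215);Q=(P[:,:2]-[.541,.2095])@R.T
for s in (-1,1):
    m=Q[:,0]*s>0;q=Q[m];z=P[m,2]
    print(s,q.min(0),q.max(0),np.median(q,0))
    h,e=np.histogram(q[z>.195,1],bins=np.arange(-.04,.042,.004));print(h)
    print("x",np.percentile(q[:,0],[2,50,98]))
R_=sel(.55,.85,-.35,.3,.14,1.);R_=R_[R_[:,2]>.22];print("rack min x",[ (y,R_[(R_[:,1]>y)&(R_[:,1]<y+.1)].min(0)) for y in (-.3,-.2,-.1,0,.1,.2) if len(R_[(R_[:,1]>y)&(R_[:,1]<y+.1)])])
E
python3 fit.py
```

```text
base ((549.105224609375, 202.52081298828125), (224.77500915527344, 296.7340393066406), 89.85734558105469)
bar 759 [ 0.4031 -0.0144  0.0081] [0.6604 0.037  0.0334] ((532.2451782226562, 11.519599914550781), (259.6576232910156, 27.634017944335938), 6.165773391723633) [[0.9945 0.1046 0.5362 0.0118]]
-1 [-0.1027 -0.0237] [-0.0868  0.0181] [-0.0944  0.0045]
[ 0  0  0  0 13  8  4  0  0  0  0  3 17 18  6  0  0  0  0  0]
x [-0.1022 -0.0944 -0.087 ]
1 [ 0.0865 -0.0252] [0.1047 0.0199] [0.0945 0.0055]
[ 0  0  0  6 12  7  0  0  0  0  0  0 17 17  9  0  0  0  0  0]
x [0.0867 0.0945 0.1036]
rack min x [(-0.2, array([ 0.6439, -0.14  ,  0.223 ])), (-0.1, array([ 0.6489, -0.1   ,  0.4173])), (0, array([0.6487, 0.    , 0.4156])), (0.1, array([0.6424, 0.1   , 0.4162])), (0.2, array([0.6487, 0.2   , 0.2201]))]
```

Request:
servo_tool(
  deltas="1 0 0 -20 0 0 0;1 -20 -25 -25 0 0 0;1 -20 -33 -25 0 0 0;1 -20 -36 -20 0 0 0;1 -20 -36 0 0 0 0;1 -20 -36 0 0 0 0;1 -20 -36 0 0 0 0;1 -20 -36 0 0 0 0",
  newtons=50,
)

```text
time_s: 2.02
position: [0.2175, 0.2675, 0.3173]
tool_rot: [[-0.962, 0.271, 0.001], [0.271, 0.962, 0.0], [-0.001, 0.0, -1.0]]
ft_force: [1.2, -0.1, 0.1]
grip_width: 0.0856
gripper_force: 0.0
```

Request:
servo_tool(
  deltas="0.7 -31 -21.6 0 0 0 0;0.7 -31 -21.6 0 0 0 0;0.7 -31 -21.6 0 0 0 0;0.7 -31 -21.6 0 0 0 0;0.7 -31 -21.6 0 0 0 0;0.7 -31 -21.6 0 0 0 0;0.7 -31 -21.6 0 0 0 0;0.7 -31 -21.6 0 0 0 0",
)

```text
time_s: 2.68
position: [0.4102, 0.0335, 0.3173]
tool_rot: [[-0.962, 0.273, 0.001], [0.273, 0.962, -0.0], [-0.001, 0.0, -1.0]]
ft_force: [1.0, 1.4, 0.0]
grip_width: 0.06
gripper_force: 0.0
```

Request:
servo_tool(
  deltas="0.7 -31 -21.6 0 0 0 0;0.7 -31 -21.6 10 0 0 0;0.7 -31 -21.6 20 0 0 0;0.7 -31 -21.6 20 0 0 0;0.7 -31 -21.6 20 0 0 0;0.7 -31 -21.6 20 0 0 0;0.7 0 0 30 0 0 0;0.7 0 0 10 0 0 0",
)

```text
time_s: 3.35
position: [0.5498, -0.1378, 0.1848]
tool_rot: [[-0.962, 0.274, -0.006], [0.274, 0.962, 0.003], [0.007, 0.001, -1.0]]
ft_force: [-0.4, -0.1, -0.9]
grip_width: 0.0597
gripper_force: 0.0
```

Request:
servo_tool(
  deltas="0.7 -5 -1.5 5 0 0 0;0.7 -4 -1 15 0 0 0;0.7 0 0 20 0 0 0;0.7 0 0 20 0 0 0;0.7 0 0 12 0 0 0;0.7 0 0 2 0 0 0;0.7 0 0 0 0 0 0",
)

```text
time_s: 3.93
position: [0.559, -0.1414, 0.1163]
tool_rot: [[-0.962, 0.271, 0.001], [0.271, 0.962, -0.0], [-0.001, -0.0, -1.0]]
ft_force: [-0.5, 0.5, 1.8]
grip_width: 0.0599
gripper_force: 0.0
```

```bash
python3 - <<'E'
from h import *
p=env.get_image("wrist");save(p,"w1");print(env.observe()["position"],env.observe()["ft_force"])
E
```

```text
[ 0.55927341 -0.14168938  0.11686446] [0.49244353 0.21698274 0.1645581 ]
```

View pics/w1.png

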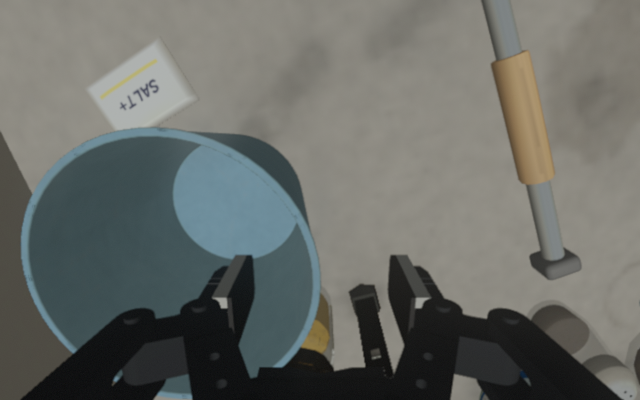

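The wrist view shows the rim (column about 318) midway between the pads (240 and 400), with one finger inside. I'll close on it.

Request:
servo_tool(
  deltas="0.7 0 0 6 0 0 0;0 0 0 0 0 0 0;0 0 0 0 0 0 0;0 0 0 0 0 0 0;0 0 0 0 0 0 0;0 0 0 0 0 0 0;0 0 0 0 0 0 0;0 0 0 0 0 0 0",
  newtons=50,
)

```text
time_s: 4.65
position: [0.559, -0.1426, 0.11]
tool_rot: [[-0.962, 0.272, 0.001], [0.272, 0.962, -0.002], [-0.002, -0.001, -1.0]]
ft_force: [-1.4, -3.0, 6.0]
grip_width: 0.0047
gripper_force: 48.6
```

Request:
servo_tool(
  deltas="0 0 0 -2 0 0 0;0 0 0 -5 0 0 0;0 0 0 -10 0 0 0;0 0 0 -20 0 0 0;0 0 0 -25 0 0 0;0 0 0 -30 0 0 0;0 0 0 -30 0 0 0;0 0 0 -30 0 0 0",
)

```text
time_s: 5.32
position: [0.5583, -0.1412, 0.2632]
tool_rot: [[-0.962, 0.272, -0.0], [0.272, 0.962, 0.001], [0.0, 0.001, -1.0]]
ft_force: [0.3, -0.5, -0.6]
grip_width: 0.004
gripper_force: 49.3
```

Request:
servo_tool(
  deltas="0 0 0 -30 0 0 0;0 0 8 -25 0 0 0;0 5 16 -15 0 0 0;0 7 24 -8 0 0 0;0 8 30 0 0 0 0;0 9 32 0 0 0 0;0 9 32 0 0 0 0;0 9 32 0 0 0 0",
)

```text
time_s: 5.98
position: [0.5602, 0.0403, 0.3398]
tool_rot: [[-0.962, 0.272, -0.0], [0.272, 0.962, 0.001], [0.001, 0.001, -1.0]]
ft_force: [0.9, -0.2, -0.4]
grip_width: 0.0037
gripper_force: 49.4
```

Request:
servo_tool(
  deltas="0 9 32 0 0 0 0;0 9 32 0 0 0 0;0 9 32 0 0 0 0;0 9 32 0 0 0 0;0 9 32 0 0 0 0;0 8 28 0 0 0 0;0 6 18 0 0 0 0;0 4 12 0 0 0 0",
)

```text
time_s: 6.65
position: [0.5587, 0.2677, 0.3394]
tool_rot: [[-0.963, 0.27, -0.001], [0.27, 0.963, 0.001], [0.001, 0.0, -1.0]]
ft_force: [0.4, 0.4, -1.3]
grip_width: 0.0037
gripper_force: 49.3
```

Request:
servo_tool(
  deltas="0 0 0 0 0 0 0;0 0 0 0 0 0 0;0 0 0 0 0 0 0",
)

```text
time_s: 6.9
position: [0.5596, 0.2643, 0.3394]
tool_rot: [[-0.962, 0.273, -0.0], [0.273, 0.962, -0.0], [0.0, -0.0, -1.0]]
ft_force: [0.3, -0.5, -0.5]
grip_width: 0.0037
gripper_force: 49.3
```

```bash
python3 - <<'E'
from h import *
np.set_printoptions(precision=4,suppress=True)
o=env.observe();print(o["position"],o["time_s"])
p=env.get_image("top");W=cloud(p);save(p,"t2")
m=(W[...,0]>.45)&(W[...,0]<.63)&(W[...,1]>.1)&(W[...,1]<.32)
z=W[...,2][m];print(np.histogram(z,bins=np.arange(.1,.6,.02)))
q=env.get_image("scene");save(q,"s2")
for c in (p,q):
    r=env.spot_point("small_tub",c);
    for k in r[:2]: print(k["conf"],k["uv"],px2w(c,k["uv"],o["position"][2]-.11))
cv2.imwrite("pics/c2.png",np.hstack([p["img"][100:300,140:340,::-1],q["img"][130:330,180:380,::-1]]))
E
```

```text
[0.5596 0.2643 0.3394] 6.9
(array([  58,  195,   10,   43,   51,   39, 1772,  192,  187,  188,  198,
        208,  435,    1,    0,   18,  166,   30,    7,   27,   37,  102,
        662,  546]), array([0.1 , 0.12, 0.14, 0.16, 0.18, 0.2 , 0.22, 0.24, 0.26, 0.28, 0.3 ,
       0.32, 0.34, 0.36, 0.38, 0.4 , 0.42, 0.44, 0.46, 0.48, 0.5 , 0.52,
       0.54, 0.56, 0.58]))
0.66 [222.3, 205.2] [0.5425 0.2117 0.2294]
0.87 [264.6, 229.0] [0.5427 0.2248 0.2294]
```

View pics/c2.png

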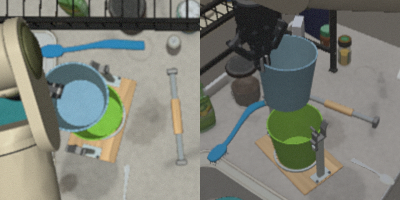

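The tub hangs upright over the green one. I'll fit its rim and floor circles, and the green rim from the first picture.

```bash
python3 - <<'E'
from h import *
np.set_printoptions(precision=4,suppress=True)
def circ(P):
    for _ in range(4):
        A=np.c_[2*P[:,:2],np.ones(len(P))];s=np.linalg.lstsq(A,(P[:,:2]**2).sum(1),rcond=None)[0];r=np.sqrt(s[2]+s[0]**2+s[1]**2)
        e=np.abs(np.hypot(*(P[:,:2]-s[:2]).T)-r);P=P[e<max(2.0*np.median(e),.001)]
    return s[:2],r,len(P),e.mean()
p=env.get_image("top");W=cloud(p)
def sel(W,x0,x1,y0,y1,z0,z1):
    m=(W[...,0]>x0)&(W[...,0]<x1)&(W[...,1]>y0)&(W[...,1]<y1)&(W[...,2]>z0)&(W[...,2]<z1);return W[m]
F=sel(W,.46,.62,.12,.30,.225,.243)
h=cv2.convexHull(F[:,:2].astype(np.float32))
print("floor",len(F),circ(F[:, :2][np.hypot(*(F[:,:2]-F[:,:2].mean(0)).T)>.046]),F.mean(0))
# plane tilt of floor
G=F[np.hypot(*(F[:,:2]-np.array([.542,.205])).T)<.042];print("tilt",np.linalg.lstsq(np.c_[G[:,:2]-[.542,.205],np.ones(len(G))],G[:,2],rcond=None)[0])
for z0 in (.346,.352): print("rim",circ(sel(W,.46,.62,.12,.30,z0,.37)))
W0=np.load("top.npz")["W"]
for z0 in(.12,.128): print("large",circ(sel(W0,.46,.62,.13,.29,z0,.14)))
for z0 in(.11,.12): print("small0",circ(sel(W0,.46,.62,-.28,-.12,z0,.14)))
F=sel(W0,.46,.62,.13,.29,.008,.025);F=F[np.hypot(*(F[:,:2]-[.541,.206]).T)<.05];print("lfloor",F.mean(0),np.histogram(sel(W0,.49,.59,.16,.26,.0,.04)[:,2],bins=8))
E
```

```text
floor 1564 (array([0.5481, 0.2173]), np.float64(0.04856454683882828), 120, np.float64(0.00047818476589752193)) [0.5488 0.22   0.2295]
tilt [0.0112 0.0601 0.2277]
rim (array([0.5454, 0.204 ]), np.float64(0.06345364470321926), 222, np.float64(0.0007316193221064216))
rim (array([0.5454, 0.204 ]), np.float64(0.0642006198309449), 91, np.float64(0.0007952798239328541))
large (array([0.5397, 0.2056]), np.float64(0.06694718496996398), 290, np.float64(0.0007162748684437397))
large (array([0.5399, 0.206 ]), np.float64(0.0673683013774715), 246, np.float64(0.0007511620378839516))
small0 (array([ 0.5406, -0.2027]), np.float64(0.06207465241865666), 317, np.float64(0.0007589271808379036))
small0 (array([ 0.5408, -0.2032]), np.float64(0.06261126823494725), 265, np.float64(0.0008172712801163162))
lfloor [0.5411 0.2061 0.0143] (array([153, 718, 409,  42,  23,  14,  21,  21]), array([0.0072, 0.0113, 0.0154, 0.0195, 0.0236, 0.0277, 0.0318, 0.0359,
       0.04  ]))
```

Request:
servo_tool(
  deltas="0 3 0.5 0 0.03 0 0;0 2.7 0 10 0.03 0 0;0 0 0 20 0 0 0;0 0 0 30 0 0 0;0 0 0 30 0 0 0;0 0 0 25 0 0 0;0 0 0 15 0 0 0;0 0 0 0 0 0 0",
)

```text
time_s: 7.82
position: [0.551, 0.2592, 0.2061]
tool_rot: [[-0.962, 0.272, -0.023], [0.273, 0.96, -0.059], [0.006, -0.063, -0.998]]
ft_force: [1.0, -0.3, 0.0]
grip_width: 0.0037
gripper_force: 49.3
```

Request:
servo_tool(
  deltas="0 0 0 15 0 0 0;0 0 0 15 0 0 0;0 0 0 10 0 0 0;0 0 0 7 0 0 0;0 0 0 5 0 0 0;0 0 0 0 0 0 0",
)

```text
time_s: 8.32
position: [0.5514, 0.2571, 0.1573]
tool_rot: [[-0.962, 0.272, -0.017], [0.272, 0.96, -0.058], [0.0, -0.06, -0.998]]
ft_force: [-0.5, 0.7, -1.2]
grip_width: 0.0041
gripper_force: 49.2
```

```bash
python3 - <<'E'
from h import *
o=env.observe();print(o["position"],o["time_s"],o["ft_force"],o["wrist_torque"])
p=env.get_image("top");q=env.get_image("scene")
f=lambda i:cv2.resize(i[:,:,::-1],None,fx=2,fy=2,interpolation=3)
cv2.imwrite("pics/c3.png",np.hstack([f(p["img"][120:290,150:330]),f(q["img"][180:350,210:390])]))
E
```

```text
[0.55138478 0.25710362 0.15726847] 8.3167 [-0.52616683  0.71145531 -1.19553113] [ 0.18123986 -0.0313608   0.04159322]
```

View pics/c3.png

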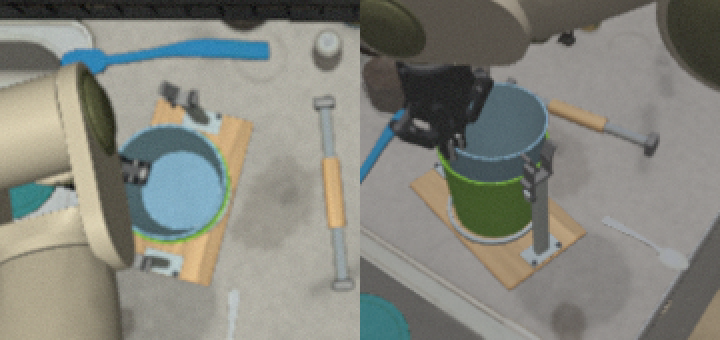

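The tub is part-way in, but its tilt-axis descent drifted about 9 mm toward -y. I'll correct that and go down vertically.

Request:
servo_tool(
  deltas="0 0 5 0 0 0 0;0 -0.5 4 0 0 0 0;0 0 0.4 6 0 0 0;0 0 0.3 4 0 0 0;0 0 0 0 0 0 0",
)

```text
time_s: 8.83
position: [0.5539, 0.2655, 0.1457]
tool_rot: [[-0.962, 0.272, -0.018], [0.272, 0.96, -0.059], [0.002, -0.061, -0.998]]
ft_force: [0.6, -1.9, -1.7]
grip_width: 0.004
gripper_force: 49.6
```

Request:
servo_tool(
  deltas="0 0 0.3 4 0 0 0;0 0 0 0 0 0 0;0 0 0 0 0 0 0",
)

```text
time_s: 9.08
position: [0.5542, 0.2656, 0.1426]
tool_rot: [[-0.962, 0.272, -0.017], [0.272, 0.96, -0.058], [0.001, -0.06, -0.998]]
ft_force: [0.9, -0.3, -0.8]
grip_width: 0.0036
gripper_force: 49.6
```

Request:
servo_tool(
  deltas="0 0 0.2 4 0 0 0;0 0 0 0 0 0 0;0 0 0 0 0 0 0",
)

```text
time_s: 9.33
position: [0.5542, 0.2657, 0.1387]
tool_rot: [[-0.962, 0.272, -0.017], [0.272, 0.96, -0.058], [0.0, -0.06, -0.998]]
ft_force: [-0.4, -0.8, -0.0]
grip_width: 0.0036
gripper_force: 49.8
```

Request:
servo_tool(
  deltas="0.15 0 0 0 0 0 0;0.3 0 0 0 0 0 0;0.4 0 0 0 0 0 0;0.4 0 0 0 0 0 0;0.4 0 0 -10 0 0 0;0.4 0 0 -25 0 0 0;0.4 0 0 -30 -0.03 0 0;0.4 0 0 -30 -0.03 0 0",
)

```text
time_s: 10.0
position: [0.5554, 0.2708, 0.2355]
tool_rot: [[-0.962, 0.271, 0.0], [0.271, 0.962, 0.001], [0.0, 0.001, -1.0]]
ft_force: [-0.3, -0.6, -0.2]
grip_width: 0.034
gripper_force: 0.0
```

Request:
servo_tool(
  deltas="0.6 0 -10 -30 0 0 0;0.6 0 -25 -10 0 0 0;0.6 0 -30 0 0 0 0;0.6 0 -30 0 0 0 0;0.6 0 -30 0 0 0 0.07;0.6 0 -30 0 0 0 -0.07;0.6 0 -20 0 0 0 0;0.6 0 -10 0 0 0 0",
)

```text
time_s: 10.67
position: [0.5026, 0.0911, 0.2749]
tool_rot: [[-0.962, 0.274, 0.001], [0.274, 0.962, -0.0], [-0.001, -0.0, -1.0]]
ft_force: [0.8, -0.3, 0.0]
grip_width: 0.0513
gripper_force: 0.0
```

```bash
python3 - <<'E'
from h import *
np.set_printoptions(precision=4,suppress=True)
def circ(P):
    for _ in range(4):
        A=np.c_[2*P[:,:2],np.ones(len(P))];s=np.linalg.lstsq(A,(P[:,:2]**2).sum(1),rcond=None)[0];r=np.sqrt(s[2]+s[0]**2+s[1]**2)
        e=np.abs(np.hypot(*(P[:,:2]-s[:2]).T)-r);P=P[e<max(2.0*np.median(e),.001)]
    return s[:2],r,len(P),np.linalg.lstsq(np.c_[P[:,:2]-s[:2],np.ones(len(P))],P[:,2],rcond=None)[0]
o=env.observe();print(o["position"],o["time_s"])
p=env.get_image("top");W=cloud(p);save(p,"t4");q=env.get_image("scene");save(q,"s4")
r=np.hypot(W[...,0]-.5405,W[...,1]-.206)
a=W[(r<.066)&(r>.055)];print(np.nanpercentile(a[:,2],[50,80,90,97,99]))
zt=np.nanpercentile(a[:,2],97)
print("rim",circ(W[(r<.075)&(W[...,2]>zt-.006)&(W[...,2]<zt+.005)]))
G=W[(r<.04)&(W[...,2]<.08)];print("floor",np.median(G[:,2]),np.linalg.lstsq(np.c_[G[:,:2]-[.541,.206],np.ones(len(G))],G[:,2],rcond=None)[0])
f=lambda i:cv2.resize(i[:,:,::-1],None,fx=2,fy=2,interpolation=3)
cv2.imwrite("pics/c4.png",np.hstack([f(p["img"][120:290,150:330]),f(q["img"][180:350,210:390])]))
E
```

```text
[0.5026 0.0911 0.2749] 10.6667
[0.1482 0.5693 0.5753 0.578  0.579 ]
rim (array([0.5133, 0.1456]), np.float64(0.01051496078356981), 173, array([-0.2089, -0.0533,  0.577 ]))
floor nan [0. 0. 0.]
  return _methods._mean(a, axis=axis, dtype=dtype,
  ret = ret.dtype.type(ret / rcount)
```

View pics/c4.png

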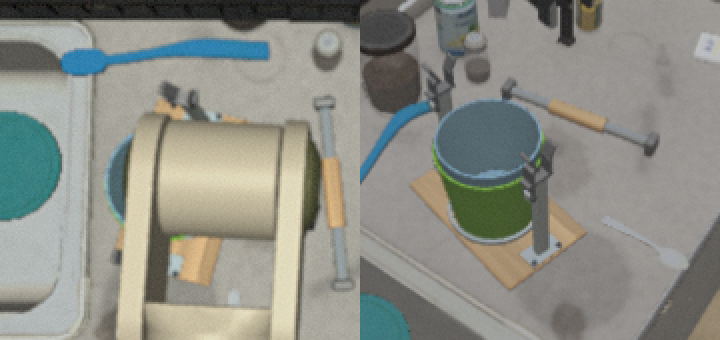

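Nested: the blue rim sits just above the green one. I'll check its level from the scene view and refine the bar pose.

```bash
python3 - <<'E'
from h import *
np.set_printoptions(precision=4,suppress=True)
q=env.get_image("scene");S=cloud(q)
r=np.hypot(S[...,0]-.5405,S[...,1]-.206);m=(r<.074)&(r>.058)&(S[...,2]>.11)&(S[...,2]<.17)
P=S[m];ang=np.degrees(np.arctan2(P[:,1]-.206,P[:,0]-.5405))
for a in range(-180,180,45):
    z=P[(ang>=a)&(ang<a+45),2]
    if len(z)>5: print(a,len(z),np.percentile(z,95))
G=S[(r<.045)&(S[...,2]<.1)];print("in",len(G),np.percentile(G[:,2],[5,50]) if len(G) else 0)
W=np.load("top.npz")["W"];img=np.load("top.npz")["img"]
u=np.array([.9945,.1046]);n=np.array([-.1046,.9945]);c=np.array([.538,.0118])
for nm,C in(("top",W),("scene",S)):
    d=C[...,:2]-c;s=d@u;t=d@n
    k=(abs(s)<.16)&(abs(t)<.02)&(C[...,2]>.012)&(C[...,2]<.035)
    tt=np.percentile(t[k&(abs(s)<.03)],[2,98]);print(nm,"s range",np.percentile(s[k],[.5,1,99,99.5]),"sleeve t",tt)
    for b in (-.1,-.05,.0,.05,.1):
        kk=k&(abs(s-b)<.025)&(C[...,2]>.018);print(b,np.median(t[kk]),np.median(C[...,2][kk]))
    I=(img if nm=="top" else q["img"]).astype(int)
    w=k&((I[...,0]-I[...,2])>40);print("wood s",np.percentile(s[w],[1,50,99]),w.sum())
E
```

```text
-180 56 0.15312882575921136
-135 143 0.15154729611874584
-90 219 0.1521209761514283
-45 163 0.15172514108626695
0 99 0.15259048963292154
45 112 0.15202706051502315
90 244 0.15148251661105125
135 176 0.15123182016358666
in 13 [0.0253 0.028 ]
top s range [-0.1241 -0.1233  0.1235  0.1586] sleeve t [-0.0114  0.0116]
-0.1 0.00030688743439359086 0.02475128785957163
-0.05 -3.736767480957093e-05 0.022458390607174958
0.0 0.00018945306533833288 0.02389165538606559
0.05 0.00040000943329642196 0.022192778396989146
0.1 0.0002778944948136064 0.023320841758489076
wood s [-0.0434  0.0002  0.0437] 307
scene s range [-0.1268 -0.1266  0.1587  0.1594] sleeve t [-0.0105  0.0105]
-0.1 0.0019648443547167754 0.02412477797777771
-0.05 0.0011805013483215626 0.023842861067134985
0.0 0.0024762688445142474 0.02565321746996535
0.05 0.0017770199489365673 0.0242561052743692
0.1 0.0003717161300031946 0.02498686940484445
wood s [-0.0464 -0.0031  0.0413] 190
```

Request:
servo_tool(
  deltas="0.6 -14 -16 0 0 0 0;0.6 -14 -17 10 0 0 0;0.6 -14 -17 20 0 0 0;0.6 -13 -16 20 0 0 0;0.6 0 0 25 0 0 -0.095;0.6 0 0 25 0 0 -0.095;0.6 0 0 25 0 0 -0.095;0.6 0 0 20 0 0 -0.095",
  newtons=100,
)

```text
time_s: 11.48
position: [0.5383, 0.0158, 0.1269]
tool_rot: [[-0.994, -0.11, -0.001], [-0.11, 0.994, 0.001], [0.001, 0.001, -1.0]]
ft_force: [0.2, 0.5, 0.8]
grip_width: 0.0515
gripper_force: 0.0
```

Request:
servo_tool(
  deltas="0.6 0 0 15 0 0 0;0.6 0 0 0 0 0 0;0.6 0 0 0 0 0 0",
)

```text
time_s: 11.73
position: [0.5385, 0.0155, 0.1136]
tool_rot: [[-0.995, -0.105, -0.001], [-0.105, 0.995, 0.0], [0.001, 0.001, -1.0]]
ft_force: [0.9, 0.4, 0.1]
grip_width: 0.0514
gripper_force: 0.0
```

```bash
python3 - <<'E'
from h import *
np.set_printoptions(precision=4,suppress=True)
o=env.observe();R=o["tool_rot"];print(o["position"],R[:,1]);d=np.array([.538,.012,.003])-o["position"];print("tool delta mm",R.T@d*1000,"yaw",np.degrees(np.arctan2(R[1,1],R[0,1])))
p=env.get_image("wrist");save(p,"w5")
r=env.spot_point("bar_mid",p)
for k in r[:2]: print(k,px2w(p,k["uv"],.014))
p=env.get_image("top");W=cloud(p);r=np.hypot(W[...,0]-.5405,W[...,1]-.206)
a=W[(r<.074)&(W[...,2]>.12)&(W[...,2]<.17)];print(len(a))
a=a[np.hypot(a[:,0]-.5405,a[:,1]-.206)>.045]
from scipy.optimize import least_squares
for z0,z1 in((.144,.165),(.125,.138)):
    b=a[(a[:,2]>z0)&(a[:,2]<z1)]
    f=least_squares(lambda x:np.hypot(b[:,0]-x[0],b[:,1]-x[1])-x[2],[.54,.206,.065],loss="soft_l1",f_scale=.001);print(z0,f.x,len(b))
E
```

```text
[0.5385 0.0155 0.1136] [-0.1045  0.9945  0.0005]
tool delta mm [  0.8101  -3.475  110.6473] yaw 96.00003930253695
{'uv': [312.8, 203.2], 'conf': 0.77} [0.5376 0.0098 0.014 ]
817
0.144 [0.5395 0.2079 0.0634] 341
0.125 [0.538  0.2047 0.0645] 331
```

Request:
servo_tool(
  deltas="0.6 0.8 -4 20 0 0 0;0.6 0 0 25 0 0 0;0.6 0 0 25 0 0 0;0.6 0 0 20 0 0 0;0.6 0 0 13 0 0 0;0.6 0 0 5 0 0 0;0.6 0 0 0 0 0 0",
)

```text
time_s: 12.47
position: [0.5379, 0.0105, 0.0057]
tool_rot: [[-0.995, -0.104, -0.0], [-0.104, 0.995, 0.0], [0.0, 0.0, -1.0]]
ft_force: [-0.2, 0.4, 0.3]
grip_width: 0.0514
gripper_force: 0.0
```

Request:
servo_tool(
  deltas="0 0 0 0 0 0 0;0 0 0 0 0 0 0;0 0 0 0 0 0 0;0 0 0 0 0 0 0;0 0 0 0 0 0 0;0 0 0 0 0 0 0;0 0 0 0 0 0 0",
)

```text
time_s: 13.05
position: [0.5386, 0.0103, 0.0075]
tool_rot: [[-0.995, -0.104, 0.003], [-0.104, 0.995, -0.001], [-0.003, -0.001, -1.0]]
ft_force: [-1.3, 0.1, 6.6]
grip_width: 0.0203
gripper_force: 97.8
```

Request:
servo_tool(
  deltas="0 0 0 -3 0 0 0;0 0 0 -7 0 0 0;0 0 0 -10 0 0 0;0 0 0 0 0 0 0;0 0 0 0 0 0 0",
)

```text
time_s: 13.47
position: [0.5382, 0.0103, 0.0267]
tool_rot: [[-0.995, -0.104, 0.002], [-0.104, 0.995, -0.0], [-0.002, -0.001, -1.0]]
ft_force: [-0.6, 0.1, -1.6]
grip_width: 0.0205
gripper_force: 98.1
```

```bash
python3 - <<'E'
from h import *
p=env.get_image("wrist");q=env.get_image("scene")
f=lambda i:cv2.resize(i[:,:,::-1],None,fx=2,fy=2,interpolation=3)
cv2.imwrite("pics/c5.png",np.hstack([cv2.resize(p["img"][:,:,::-1],(480,300)),f(q["img"][160:310,250:400])]))
o=env.observe();print(o["position"],o["ft_force"],o["wrist_torque"],o["grip_width"])
E
```

```text
[0.53771746 0.01043143 0.02583761] [ 0.44829707  0.31229915 -0.91000407] [ 0.0650792   0.03402776 -0.04064249] 0.02070953029119715
```

View pics/c5.png

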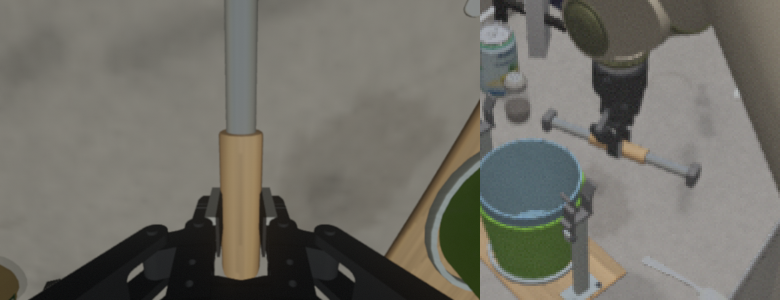

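The bar is clamped on its sleeve and lifted level. I'll raise it, turn it to the caddy's heading, and carry it over.

Request:
servo_tool(
  deltas="0 0 0 -25 0 0 0;0 0 0 -35 0 0 0;0 0 0 -35 0 0 0;0 0 0 -35 0 0 0.05;0 0 0 -35 0 0 0.09;0 0 0 -30 0 0 0.09;0 0 0 -20 0 0 0.08;0 0 0 -10 0 0 0.046",
)

```text
time_s: 14.23
position: [0.5383, 0.0103, 0.2536]
tool_rot: [[-0.967, 0.253, 0.004], [0.253, 0.967, -0.001], [-0.004, 0.0, -1.0]]
ft_force: [-0.2, 0.2, -1.4]
grip_width: 0.0204
gripper_force: 98.2
```

Request:
servo_tool(
  deltas="0 3 12 0 0 0 0;0 6 24 0 0 0 0;0 8 30 0 0 0 0;0 8 32 0 0 0 0;0 8 32 0 0 0 0;0 7 26 0 0 0 0;0 5 18 0 0 0 0;0 2 10 0 0 0 0",
)

```text
time_s: 14.9
position: [0.537, 0.2032, 0.2492]
tool_rot: [[-0.969, 0.245, -0.003], [0.245, 0.969, 0.0], [0.003, -0.001, -1.0]]
ft_force: [-0.6, -0.4, -0.6]
grip_width: 0.0201
gripper_force: 98.2
```

Request:
servo_tool(
  deltas="0 0 0 0 0 0 0;0 0 0 0 0 0 0",
)

```text
time_s: 15.07
position: [0.5379, 0.2003, 0.2499]
tool_rot: [[-0.969, 0.248, -0.002], [0.248, 0.969, -0.001], [0.001, -0.001, -1.0]]
ft_force: [-0.4, 0.1, -1.2]
grip_width: 0.0204
gripper_force: 98.2
```

```bash
python3 - <<'E'
from h import *
np.set_printoptions(precision=4,suppress=True)
o=env.observe();R=o["tool_rot"];P=o["position"];print(P,o["ft_force"],o["grip_width"]);print("tool delta mm",R.T@(np.array([.540,.206,.245])-P)*1000,"yaw",np.degrees(np.arctan2(R[1,1],R[0,1])))
a=np.radians(-14.4);u=np.array([np.cos(a),np.sin(a)]);n=np.array([-u[1],u[0]])
for nm in("top","scene"):
    p=env.get_image(nm);C=cloud(p);save(p,nm+"6")
    d=C[...,:2]-P[:2];s=d@u;t=d@n;z=C[...,2]
    k=(abs(s)<.15)&(abs(s)>.05)&(abs(t)<.03)&(z>.222)&(z<.29)
    print(nm,k.sum(),"s",np.percentile(s[k],[1,99]))
    for g in (-1,1):
        for lo,hi in ((.06,.105),(.111,.127)):
            kk=k&(s*g>lo)&(s*g<hi)
            if kk.sum()>3: print(g,lo,kk.sum(),"t",np.percentile(t[kk],[5,50,95]),"z",np.percentile(z[kk],[5,50,95]))
    dd=C[...,:2]-np.array([.540,.206]);ss=dd@u;tt=dd@n
    for g in (-1,1):
        k=(ss*g>.085)&(ss*g<.106)&(abs(tt)<.035)&(z>.15)&(z<.214)
        for lo,hi in((.15,.175),(.175,.19),(.19,.2),(.2,.214)):
            kk=k&(z>lo)&(z<hi)
            if kk.sum(): print("clip",g,lo,np.histogram(tt[kk],np.arange(-.032,.033,.004))[0])
    r=env.spot_point("seat_mid",p)
    for q in r[:1]: print("seat",q,px2w(p,q["uv"],.172))
E
```

```text
[0.5379 0.2003 0.2499] [-0.4017  0.1341 -1.181 ] 0.02042467060634253
tool delta mm [-0.6694  6.0658  4.8905] yaw 75.65000594263773
top 332 s [-0.0767  0.125 ]
-1 0.06 66 t [-0.0059  0.0009  0.0078] z [0.2598 0.2637 0.266 ]
1 0.06 93 t [-0.0059 -0.0014  0.0078] z [0.2573 0.2631 0.2664]
1 0.111 116 t [-0.0126 -0.0019  0.013 ] z [0.2499 0.2689 0.2719]
clip 1 0.15 [ 0  0  0  1  9  1  3 11 11 10  0  0  0  0  0  0]
clip 1 0.175 [0 0 0 0 3 5 0 0 0 0 0 0 0 0 0 0]
clip 1 0.19 [0 0 0 0 6 4 0 0 0 0 0 0 1 0 0 0]
clip 1 0.2 [ 0  0  7 11  2  0  0  0  0  0  0  0  3  1  0  0]
scene 444 s [-0.126   0.1198]
-1 0.06 133 t [-0.0078  0.0007  0.0046] z [0.2571 0.2649 0.2676]
-1 0.111 155 t [-0.0146 -0.0002  0.0108] z [0.2502 0.267  0.2735]
1 0.06 17 t [-0.0084 -0.0034  0.0032] z [0.2622 0.2646 0.2663]
1 0.111 58 t [-0.0143  0.0044  0.0114] z [0.2514 0.2685 0.2714]
clip -1 0.15 [ 0  0  0  2  9 23  9 11 11  7  7 23 14  3  0  0]
clip -1 0.175 [ 0  0  0  0  8 18  0  0  2  2 14 20  0  0  0  0]
clip -1 0.19 [ 0  0  1  8 20  2  0  0  0  1  3  0  0  0  0  0]
clip -1 0.2 [ 0  0  6 12  1  0  0  0  0  0  0 12  8  0  0  0]
clip 1 0.15 [ 0  0  0  1  7 19 10  9 14  7  8 20 10  2  0  0]
clip 1 0.175 [ 0  0  0  1  7 14  0  0  1  4 12 12  0  0  0  0]
clip 1 0.19 [ 0  0  1  7 12  1  0  0  0  1  3  2  0  0  0  0]
clip 1 0.2 [0 0 6 9 0 0 0 0 0 0 1 7 6 0 0 0]
```

Request:
servo_tool(
  deltas="0 -0.7 5.3 0 0 0 0;0 0 0 10 0 0 0;0 0 0 15 0 0 0;0 0 0 12 0 0 0;0 0 0 5 0 0 0;0 0 0 0 0 0 0",
  newtons=115,
)

```text
time_s: 15.77
position: [0.5399, 0.205, 0.2078]
tool_rot: [[-0.968, 0.25, -0.002], [0.25, 0.968, -0.0], [0.002, -0.001, -1.0]]
ft_force: [0.0, -0.2, -0.9]
grip_width: 0.0202
gripper_force: 116.1
```

Request:
servo_tool(
  deltas="0 0 0 4 0 0 0;0 0 0 4 0 0 0;0 0 0 4 0 0 0;0 0 0 0 0 0 0",
)

```text
time_s: 16.1
position: [0.5399, 0.2052, 0.1962]
tool_rot: [[-0.968, 0.249, -0.001], [0.249, 0.968, -0.0], [0.001, -0.0, -1.0]]
ft_force: [0.5, -0.0, -1.1]
grip_width: 0.0197
gripper_force: 116.1
```

Request:
servo_tool(
  deltas="0 0 0 4 0 0 0;0 0 0 4 0 0 0;0 0 0 3 0 0 0;0 0 0 0 0 0 0",
)

```text
time_s: 16.43
position: [0.5398, 0.2052, 0.185]
tool_rot: [[-0.968, 0.249, -0.001], [0.249, 0.968, -0.0], [0.001, -0.001, -1.0]]
ft_force: [-0.3, 0.6, -0.5]
grip_width: 0.0201
gripper_force: 116.4
```

Request:
servo_tool(
  deltas="0 0 0 3 0 0 0;0 0 0 3 0 0 0;0 0 0 0 0 0 0",
)

```text
time_s: 16.68
position: [0.5407, 0.2055, 0.1801]
tool_rot: [[-0.969, 0.249, 0.002], [0.249, 0.969, 0.001], [-0.002, 0.001, -1.0]]
ft_force: [1.8, 1.4, 0.2]
grip_width: 0.0197
gripper_force: 116.8
```

Request:
servo_tool(
  deltas="0 0 0 3 0 0 0;0 0 0 3 0 0 0;0 0 0 0 0 0 0",
)

```text
time_s: 16.93
position: [0.5404, 0.2055, 0.1735]
tool_rot: [[-0.968, 0.249, 0.001], [0.249, 0.968, 0.001], [-0.001, 0.001, -1.0]]
ft_force: [3.0, 2.5, 0.2]
grip_width: 0.0198
gripper_force: 116.7
```

Request:
servo_tool(
  deltas="0 0 0 2 0 0 0;0 0 0 2 0 0 0;0 0 0 0 0 0 0",
)

```text
time_s: 17.18
position: [0.54, 0.2056, 0.1692]
tool_rot: [[-0.968, 0.249, -0.0], [0.249, 0.968, 0.001], [0.001, 0.0, -1.0]]
ft_force: [2.8, 3.6, -2.8]
grip_width: 0.0201
gripper_force: 116.5
```

Request:
servo_tool(
  deltas="0 0 0 2 0 0 0;0 0 0 2 0 0 0;0 0 0 0 0 0 0",
)

```text
time_s: 17.43
position: [0.54, 0.2056, 0.1653]
tool_rot: [[-0.968, 0.249, -0.001], [0.249, 0.968, 0.001], [0.001, 0.0, -1.0]]
ft_force: [2.2, 5.4, -1.5]
grip_width: 0.0195
gripper_force: 116.8
```

```bash
cat > chk.py <<'E'
from h import *
np.set_printoptions(precision=4,suppress=True)
o=env.observe();print(o["position"],o["ft_force"],o["wrist_torque"],o["time_s"])
a=np.radians(-14.4);u=np.array([np.cos(a),np.sin(a)]);n=np.array([-u[1],u[0]])
I=[]
f=lambda i:cv2.resize(i[:,:,::-1],None,fx=2,fy=2,interpolation=3)
for nm in("top","scene"):
    p=env.get_image(nm);C=cloud(p);z=C[...,2]
    d=C[...,:2]-np.array([.540,.206]);s=d@u;t=d@n
    for lo,hi in((-.130,-.108),(-.085,-.05),(.05,.085),(.108,.130)):
        k=(s>lo)&(s<hi)&(abs(t)<.02)&(z>.158)&(z<.23)
        if k.sum()>5: print(nm,lo,k.sum(),"z",np.percentile(z[k],[50,90]),"t",np.percentile(t[k],[5,50,95]),"s",np.percentile(s[k],[2,98]))
    b=p["img"][120:290,150:330] if nm=="top" else p["img"][180:350,210:390]
    I.append(f(b))
import sys
cv2.imwrite("pics/"+sys.argv[1]+".png",np.hstack(I))
E
python3 chk.py c7
```

```text
[0.54   0.2056 0.1653] [ 2.2448  5.4344 -1.5071] [ 0.8818 -0.3884  0.0581] 17.4333
top -0.085 31 z [0.1783 0.1815] t [-0.0053  0.0015  0.0075] s [-0.0613 -0.0504]
top 0.05 16 z [0.1779 0.1811] t [-0.0083 -0.0051  0.002 ] s [0.0779 0.0847]
top 0.108 113 z [0.1844 0.1875] t [-0.0141 -0.0019  0.0128] s [0.1087 0.1255]
scene -0.13 140 z [0.1814 0.1879] t [-0.0152  0.0004  0.0106] s [-0.127  -0.1131]
scene -0.085 75 z [0.1797 0.182 ] t [-0.0084 -0.0013  0.0051] s [-0.0834 -0.0506]
scene 0.05 15 z [0.1806 0.1824] t [-0.007  -0.003   0.0035] s [0.0516 0.0668]
scene 0.108 64 z [0.1843 0.188 ] t [-0.015  -0.0027  0.0112] s [0.1088 0.1221]
```

View pics/c7.png

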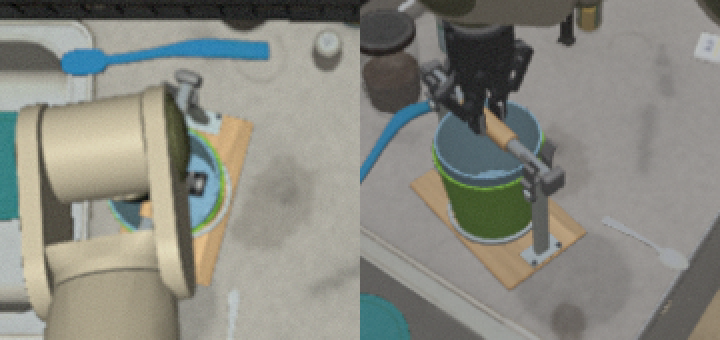

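The rod top is at about 0.181, so its axis is at about 0.173, nearly home. I'll press to a firm stop.

Request:
servo_tool(
  deltas="0 0 1 2 0 0 0;0 0 0 1 0 0 0;0 0 0 0 0 0 0",
)

```text
time_s: 17.78
position: [0.5401, 0.2057, 0.1648]
tool_rot: [[-0.968, 0.249, 0.001], [0.249, 0.968, -0.001], [-0.002, -0.001, -1.0]]
ft_force: [-6.3, -0.8, 17.6]
grip_width: 0.02
gripper_force: 119.3
```

Request:
servo_tool(
  deltas="0 0 0 1 0 0 0;0 0 0 1 0 0 0;0 0 0 0 0 0 0",
)

```text
time_s: 18.03
position: [0.5402, 0.2057, 0.1647]
tool_rot: [[-0.969, 0.249, 0.003], [0.249, 0.969, -0.001], [-0.003, -0.0, -1.0]]
ft_force: [-10.5, -2.0, 31.0]
grip_width: 0.0196
gripper_force: 120.5
```

It reached a hard stop at 31 N. I'll ease off, release and retreat.

Request:
servo_tool(
  deltas="0 0 0 -3.5 0 0 0;0 0 0 0 0 0 0;0.2 0 0 0 0 0 0;0.4 0 0 0 0 0 0;0.5 0 0 0 0 0 0;0.5 0 0 0 0 0 0;0.5 0 0 -10 0 0 0;0.5 0 0 -20 0 0 0",
)

```text
time_s: 18.7
position: [0.5394, 0.2059, 0.1928]
tool_rot: [[-0.968, 0.249, -0.005], [0.249, 0.968, -0.001], [0.005, -0.002, -1.0]]
ft_force: [-0.3, 0.1, -0.7]
grip_width: 0.0425
gripper_force: 0.0
```

Request:
servo_tool(
  deltas="0.5 0 0 -30 0 0 0;0.5 0 0 -35 0 0 0;0.5 0 0 -30 0 0 0;0.5 10 -20 0 0 0 0;0.5 20 -35 0 0 0 0;0.5 20 -35 0 0 0 0;0.5 20 -35 0 0 0 0;0.5 20 -35 0 0 0 0",
)

```text
time_s: 19.37
position: [0.4117, 0.0728, 0.2896]
tool_rot: [[-0.969, 0.248, 0.0], [0.248, 0.969, -0.0], [-0.0, -0.0, -1.0]]
ft_force: [1.4, -0.5, 1.0]
grip_width: 0.0428
gripper_force: 0.0
```

Request:
servo_tool(
  deltas="0.5 20 -35 0 0 0 0;0.5 20 -35 0 0 0 0;0.5 20 -35 0 0 0 0;0.5 10 -20 0 0 0 0;0.5 0 -10 0 0 0 0;0.5 0 0 0 0 0 0;0.5 0 0 0 0 0 0",
)

```text
time_s: 19.95
position: [0.312, -0.0397, 0.2897]
tool_rot: [[-0.968, 0.251, 0.001], [0.251, 0.968, -0.0], [-0.001, -0.0, -1.0]]
ft_force: [0.4, -0.4, 0.2]
grip_width: 0.0428
gripper_force: 0.0
```

```bash
python3 chk.py c8; python3 - <<'E'
from h import *
np.set_printoptions(precision=3,suppress=True)
p=env.get_image("top");save(p,"t8")
C=cloud(p);r=np.hypot(C[...,0]-.5405,C[...,1]-.206);k=(r<.066)&(r>.058)&(C[...,2]>.14)&(C[...,2]<.16);print("rim z",np.percentile(C[k][:,2],[10,50,90]))
for n in ["bar_mid","spice_jar","sachet","salt","spoon","pen","tablets"]:
    z={"bar_mid":.172}.get(n,0)
    for q in env.spot_point(n,p)[:1]: print(n,round(q["conf"],2),np.round(q["uv"]),px2w(p,q["uv"],z))
E
```

```text
[ 0.312  -0.0397  0.2897] [ 0.3679 -0.3869  0.1565] [0.0348 0.0372 0.0158] 19.95
top -0.13 101 z [0.1842 0.1868] t [-0.0121 -0.0009  0.0123] s [-0.1243 -0.1086]
top -0.085 116 z [0.1781 0.1811] t [-0.006   0.      0.0079] s [-0.0842 -0.0511]
top 0.05 125 z [0.1784 0.1813] t [-0.0078 -0.0011  0.0075] s [0.0511 0.084 ]
top 0.108 114 z [0.1841 0.1878] t [-0.0143 -0.0012  0.0133] s [0.1089 0.1256]
scene -0.13 134 z [0.1817 0.1872] t [-0.0125  0.0008  0.0113] s [-0.1264 -0.1134]
scene -0.085 70 z [0.1792 0.1819] t [-0.0085 -0.0008  0.0053] s [-0.0822 -0.0512]
scene 0.05 70 z [0.1795 0.1821] t [-0.0079  0.0007  0.0051] s [0.0512 0.0837]
scene 0.108 63 z [0.184  0.1874] t [-0.014  -0.0018  0.011 ] s [0.1087 0.1238]
rim z [0.143 0.149 0.153]
bar_mid 0.9 [232. 208.] [0.544 0.203 0.172]
spice_jar 0.6 [390. 179.] [ 0.639 -0.18   0.   ]
sachet 0.59 [412. 251.] [ 0.449 -0.236  0.   ]
salt 0.67 [310. 148.] [0.722 0.03  0.   ]
spoon 0.57 [265. 289.] [0.352 0.144 0.   ]
pen 0.53 [391. 292.] [ 0.344 -0.178  0.   ]
tablets 0.75 [404. 142.] [ 0.737 -0.22   0.   ]
```

View pics/c8.png

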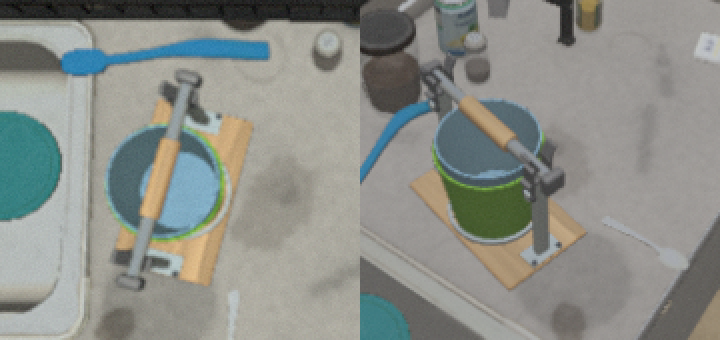

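```bash
python3 -c "
from rig import env
print(env.close_job())"
```

```text
the job is handed in; nothing more can be done
None
```

I nested the loose tub upright and level in the larger one, pressed the carrying bar home under both clips to a firm stop, left the other items where they were, and handed the job in at about 20 s; no verdict was shown.

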